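Open the double-latched test kiln

TASK

Open the cold test kiln for unloading: draw its slide bolt fully back, lift the lid a little by the bolt's knob up to the safety catch, and let go so that it rests ajar. Reach under the raised front edge and push the red catch plate fully in, then take the lid by its wooden bar, now clear of its guard, swing it up to about 60 degrees and leave it standing open. Do not wrench the lid against a closed bolt or catch, and leave the pots and tools around it where they are.

Things in the scene. Friction and masses are not known exactly. Their poses are not given: they have to be found in the camera images.
- kiln: Fixed bench-top test kiln, blue steel shell 170 deep (x) x 280 wide (y) mm, flat rim at 120 mm height; origin: centre of its underside, on the table. Its x points from the front face (x -85) to the hinged rear edge (x 85). The front always faces the robot's right, turned up to 30 degrees to the far side. Grey control box on the -y side (x -15 to 75, y to -185, z to 105).
- lid_edge (a point): Middle of the lower edge of the lid's apron. The grey lid is 20 mm thick (top at z 140 when shut), overhangs the front face by 28 mm (to kiln x -113) and has a 4 mm thick apron along its front edge, hanging 20 mm below rim level. A buff vent plug (32 mm wide, 12 high) stands on the lid at kiln x 15, y -60.
- keeper (a point): Top of the steel keeper that takes the bolt's end, beside the kiln's +y side: 30 (x) x 12 (y) mm, top at kiln frame x -50, y 152, z 161 mm.
- bar_guard (a point): Top of the fixed steel channel in which the bar lies when the lid is shut: two 5 mm walls, 70 mm long (kiln y 25 to 95), at kiln x -174 to -169 and -141 to -136, from z 85 up to 142 mm, so that no finger gets beside the bar until the lid is ajar (bar then at about z 190). This point: middle of the channel, kiln frame x -155, y 60, z 142.
- lid_hinge (a point): Middle of the lid's hinge axis (kiln frame x 85, y 0, z 120 mm); the axis runs along the kiln's y.
- lid (a joint): Lid angle, rad: 0 shut, grows as the front edge rises, stop at 1.35. The hinge is stiff: the lid stays wherever it is let go; about 5 N up at the bar, or 9 N at the bolt's knob, moves it. With the bolt drawn it rises to about 0.29 rad, where the hidden catch stops it, until the catch is pushed in.
- lid_bar (a point): Centre of the lid's wooden handle bar, round, 12 mm diameter, 90 mm long (75 free between end posts), level, parallel to the hinge, 42 mm in front of the lid's edge, on the kiln's +y half. It lies 240 mm before and 12 mm above the hinge axis when shut (kiln frame x -155, y 60, z 132) and swings with the lid. It can turn between the fingers.
- bolt (a joint): Slide bolt on top of the lid, m: 0 shot into the keeper, grows as it is drawn back towards the kiln's -y; stop at 0.030; the lid is free from about 0.015. Starts at 0 to 0.003. About 2 N moves it; it stays where it is left.
- bolt_knob (a point): Middle of the bolt's upright black knob, 16 mm diameter, 30 mm high; this point is 33 mm above the lid's top face (knob from 18 to 48 mm above it). Lid shut and bolt shot: kiln frame x -50, y 75, z 173 mm, that is 135 mm before and 53 mm above the hinge axis; the knob tilts with the lid. The bolt rod runs along y, 10 mm thick, its top 13 mm above the lid. The knob also serves to lift the shut lid.
- catch (a joint): Safety catch, m: 0 catching, grows as its red plate is pushed in towards the kiln's front face (kiln +x); stop at 0.014; the lid is freed from about 0.011. About 3 N moves it; it stays where it is left.
- catch_face (a point): Centre of the outer face of the catch's red plate, 44 mm wide (y) x 24 mm high, 5 mm thick, upright, facing kiln -x. Kiln frame x -106, y -65, z 102.5 mm: under the lid's overhang, behind the apron, which hides all but its lowest 9 mm until the lid is raised. With the lid ajar at 0.25 rad the apron's lower edge is at about z 149 mm, so that fingertips tilted about 45 degrees can reach in from the front.
- mug: Raw clay mug, 80 mm diameter, 95 high, in front of the kiln; origin under its centre.
- vase: Raw clay vase, 90 mm diameter, 108 high, in front of the kiln; origin under its centre.
- jar: Lidded raw clay jar, 96 mm diameter, 116 high, behind the kiln; origin under its centre.
- bowl: Raw clay bowl, 130 mm diameter, 55 high, on the robot's right; origin under its centre.
- clay_lump: Lump of clay, 90 mm diameter, 58 high, on the robot's right; origin under its centre.
- rib: Flat wooden throwing rib, 50 x 95 x 6 mm, in front of the kiln; origin under its centre.
- loop_tool: Loop tool, 160 mm long, 12 mm thick, wooden handle with a wire loop, in front of the kiln; origin on the underside, 90 mm from the handle's end.

How it is judged:
By the outcome, as a careful person would: the job done as asked, in the order asked, and still so for the second after the job is handed in, with the robot touching nothing.
It also fails if it takes over 54 s, if anything falls off the work surface, if the arm or the gripper's body presses on something with over 40 N, if the wrist force passes 120 N, or if a joint passes its speed limit or range.

ROBOT

A 6-joint arm with a two-finger parallel gripper is mounted at the origin on the work surface. World frame = base frame: x ahead of the robot, y to its left, z up, the work surface at z = 0. Lengths are in m, angles in rad, forces in N, time in s.
With the tool pointing down it reaches from about 0.325 to 1 m from the base axis. Payload 5.1 kg.
Tool frame: the origin (TCP) lies midway between the tips of the shut fingers; the grasp point (between the pads) lies 19 mm behind it; z points along the fingers, y is the direction in which the jaws open and shut (so a half turn about z gives the same grasp; the last joint's range is limited). The gripper opens to 85 mm and grips with 20 to 120 N. Pads are 22 mm wide; open, the fingers measure 114 mm over their backs; the gripper's body (76 mm by 85 mm) begins 54 mm behind the grasp point. The pads swing forward as they close: fully open they stand 13 mm farther back than shut.
Start: joints at [1.176, 0.124, 1.65, -0, 1.367, -0.083], TCP at [0.199, 0.619, 0.231] pointing down, gripper open.
Joint ranges: [-2.61, 2.61], [-1.02, 2.33], [0.03, 2.71], [-1.35, 4.49], [0.32, 2.68], [-2.91, 2.91]. Speed limits (rad/s): [2.57, 2.57, 3.14, 3.14, 3.14, 3.14].

INTERFACE

Orientations are given as [roll, pitch, yaw] about the fixed x, y, z axes, in that order (R = Rz(yaw) Ry(pitch) Rx(roll)).
In Python, from rig import ctrl gives the robot as it stands.
- The arm moves only by the tool step_arm, never from a script. Its argument "rows" is a list that holds one entry, the list of rows, each a list of 7 numbers: the shift along the tool's x, y, z in m, then the turn, a rotation vector about the tool's x, y, z in rad, then the opening, from -1 (shut) to 1 (fully open), so that 0 is half open. In form: [[[x, y, z, ax, ay, az, jaw], ...]]. A call has 1 to 20 rows; each row is the pose to reach, as a shift and turn from the pose commanded when the call began, along the tool's axes at that moment; what a row does not reach only later rows make up. A row lasts 1/10 s, in which the tool goes at most 50 mm and 8.59 degrees, less where a joint would pass 70% of its speed; a pose out of reach is approached as far as the arm can. A call with a gripper value outside its range is refused whole. The fingers move at their own pace and stop on an object; "force" is the grip in N (left out, the last holds). Time passes only in rows, so rows that repeat a pose let the fingers close. It gives the time, the measured TCP pose, the force and the opening at its end, in the units of the state.
- ctrl.get_obs(): the state, without advancing time (a new reading comes with each control period).
- ctrl.grab_frame(name): name is "scene" or "top" or "wrist"; returns (picture, depth): 400x640x3 uint8, red, green, blue; 400x640 float32, m along the optical axis (not along the pixel's ray), 0 where there is no reading.
- ctrl.camera_model(name): a dict with "camera_matrix" (3x3 intrinsics, pixels), "k1" (the pictures are not rectified: a ray, as slopes to the right and down, at radius r is drawn at 1 + k1 r^2 times it, then the intrinsics apply), "rvec" (rotation vector, rad) and "tvec" (3), from world to camera coordinates, as OpenCV has them; the wrist camera has in their place "tool_from_camera" (4x4, takes a point from camera to tool coordinates, whose origin is the TCP and whose axes are the flange's). Camera axes: x right, y down, z forward; pixel columns grow to the right and rows downward; lengths in m; the calibration is good to about 2 mm. A picture is of the moment at which its call begins: read the wrist's pose just before it. camera_model takes no time and is no camera call.
- ctrl.finish_job(): hands the job in, once; it reports no verdict.
Trained networks look in the newest picture that a camera, given by its name, has taken for a name from the list of things; names that differ only in an ending like _2 or _b are one class to them, and where a whole thing is asked for, a point or a joint stands for the part that bears it (a point fixed in the world has none). Each returns a list of dicts, best first, with "confidence" (0 to 1); they miss things now and then, are a little off and sometimes report something else, mostly with a low value. They report only what shows in the picture. A call takes as long as a camera call.
- ctrl.find_in(camera, thing): "extent" ([centre column, centre row, width, height] in pixels, round what is visible of it).
- ctrl.outline_of(camera, thing): "mask" (400x640 bool, what is visible of it) and "extent" ([centre column, centre row, width, height] in pixels, round what is visible of it).
The state is a dict: "time_s": time; "joint_positions": joint angles; "dq": joint speeds; "tau": joint torques, N m; "position": TCP position; "ee_rot": TCP orientation; "contact_force": force on the tool from outside, world axes, zero at the start; "wrist_torque": the same for the moment, N m; "gripper_width": finger opening in m.
Only numpy, scipy, OpenCV 4.12 (cv2) and the standard library are available. Lean on these libraries where they do the work, as an engineer would, in place of code of your own. Each camera call takes 0.05 s, during which the arm holds its last target.

## Working session

There is one attempt and no reset: what is moved stays moved. The work goes in short steps, Python scripts to look and compute and a tool call to move; the robot and the scene stay as the last step left them, time stands still between calls to the robot, and variables do not carry over. Pictures are saved under pics/ and viewed, and the job is handed in when it is done.

Besides the shell and the picture viewer there is one more tool, called after "Emit:" as name(argument=value, ...) on one line, values as JSON. step_arm: Moves the arm, as the interface text tells. Its arguments: {"type":"object","properties":{"rows":{"type":"array"},"force":{"type":"number"}},"required":["rows"]}

```bash
ls; mkdir -p pics
python3 - <<'E'
from rig import ctrl
import cv2
for n in ["scene","top","wrist"]:
    im,d=ctrl.grab_frame(n); cv2.imwrite(f"pics/{n}0.png",im[:,:,::-1])
    import numpy as np; np.save(f"pics/{n}0_d.npy",d)
    print(n,ctrl.camera_model(n))
print(ctrl.get_obs())
E
```

```text
pics
scene {'camera_matrix': array([[509.90750926,   0.        , 326.3337722 ],
       [  0.        , 509.90750926, 205.92063504],
       [  0.        ,   0.        ,   1.        ]]), 'k1': -0.07611101047115088, 'rvec': array([ 2.18587964,  0.9229666 , -0.38718591]), 'tvec': array([-0.38953051, -0.21087379,  1.70045145])}
top {'camera_matrix': array([[504.70776014,   0.        , 320.67372395],
       [  0.        , 504.70776014, 204.0115224 ],
       [  0.        ,   0.        ,   1.        ]]), 'k1': -0.14180500123634396, 'rvec': array([ 2.22266585, -2.20841945,  0.07963669]), 'tvec': array([-0.07006039,  0.55902655,  1.4175883 ])}
wrist {'camera_matrix': array([[340.45510908,   0.        , 321.12659538],
       [  0.        , 340.45510908, 202.69750076],
       [  0.        ,   0.        ,   1.        ]]), 'k1': -0.005597836638002265, 'tool_from_camera': array([[ 4.90044744e-04, -9.52674860e-01, -3.03990741e-01,
         7.74993626e-02],
       [ 9.99999500e-01,  2.01752075e-04,  9.79767895e-04,
        -5.82248254e-04],
       [-8.72069480e-04, -3.03991069e-01,  9.52674482e-01,
        -1.42515199e-01],
       [ 0.00000000e+00,  0.00000000e+00,  0.00000000e+00,
         1.00000000e+00]])}
{'time_s': 0.15, 'joint_positions': array([ 1.17640833e+00,  1.24348428e-01,  1.65137417e+00,  9.24059739e-06,
        1.36752252e+00, -8.26027689e-02]), 'dq': array([ 0.00260948, -0.00016722, -0.004588  ,  0.00043933, -0.00246861,
        0.00068578]), 'tau': array([ 1.21475769e-04, -4.24225509e+01, -3.66014886e+01, -3.56208886e-05,
        4.60001902e-03,  3.98015658e-06]), 'position': array([0.19923251, 0.61820294, 0.23033167]), 'ee_rot': array([-3.13994658e+00, -1.45358836e-04,  2.82980543e+00]), 'contact_force': array([-0.50425587,  0.32435354, -0.29888732]), 'wrist_torque': array([-0.06903318,  0.03867633, -0.02012132]), 'gripper_width': 0.08550644727459582}
```

View pics/scene0.png

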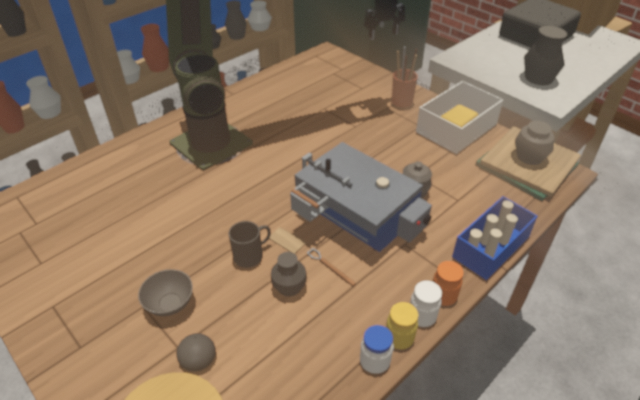

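View pics/top0.png

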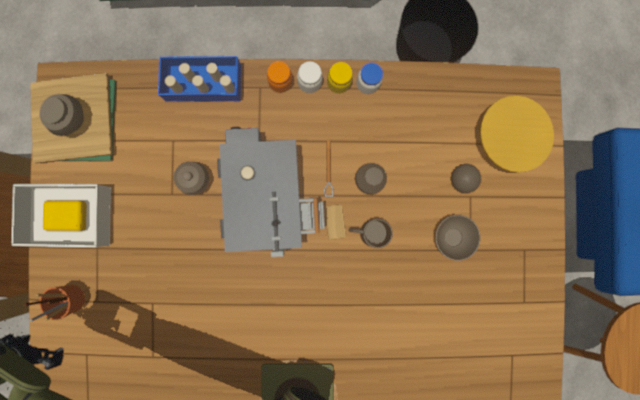

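View pics/wrist0.png

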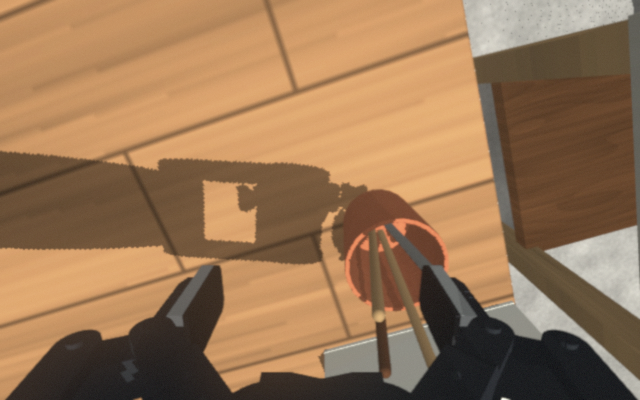

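The top view shows the kiln at about (260,195) with its front facing image-right (world −y). The knob is near (276,222), the bar and guard near (307,216), the mug and vase are in front, and the jar is behind.

```bash
cat > h.py <<'E'
import numpy as np, cv2
from scipy.spatial.transform import Rotation as R
from rig import ctrl
def cam_to_world(name):
    m=ctrl.camera_model(name)
    if 'rvec' in m:
        Rm=cv2.Rodrigues(m['rvec'])[0]; T=np.eye(4); T[:3,:3]=Rm.T; T[:3,3]=-Rm.T@m['tvec']
    else:
        o=ctrl.get_obs(); W=np.eye(4); W[:3,:3]=R.from_euler('xyz',o['ee_rot']).as_matrix(); W[:3,3]=o['position']
        T=W@m['tool_from_camera']
    return m,T
def pts(name,d,T=None):
    m,T0=cam_to_world(name); T=T0 if T is None else T
    K=m['camera_matrix']; v,u=np.mgrid[0:400,0:640].astype(float)
    a=(u-K[0,2])/K[0,0]; b=(v-K[1,2])/K[1,1]; x,y=a.copy(),b.copy()
    for _ in range(10):
        f=1+m['k1']*(x*x+y*y); x=a/f;y=b/f
    P=np.stack([x*d,y*d,d],-1)@T[:3,:3].T+T[:3,3]; P[d<=0]=np.nan
    return P
def proj(name,p,T=None):
    m,T0=cam_to_world(name); T=T0 if T is None else T
    p=np.atleast_2d(p); c=(p-T[:3,3])@T[:3,:3]; K=m['camera_matrix']
    x=c[:,0]/c[:,2]; y=c[:,1]/c[:,2]; f=1+m['k1']*(x*x+y*y)
    return np.stack([x*f*K[0,0]+K[0,2],y*f*K[1,1]+K[1,2]],-1)
E
python3 - <<'E'
from h import *
for n in ['top','scene']:
    d=np.load(f'pics/{n}0_d.npy'); P=pts(n,d)
    np.set_printoptions(precision=4,suppress=True)
    tab=P[(abs(P[...,2])<.03)&(P[...,0]>.3)]; print(n,'table z',np.nanmedian(tab[:,2]))
    ctrl.grab_frame(n)
    for t in ['kiln','lid','bolt','bolt_knob','lid_bar','bar_guard','keeper','mug','vase','jar']:
        r=ctrl.outline_of(n,t)
        for q in r[:2]:
            m=q['mask']&(d>0); p=P[m]
            print(n,t,round(q['confidence'],2),np.round(q['extent'],1),m.sum(),np.nanmedian(p,0) if m.sum() else '', np.nanpercentile(p[:,2],[5,95]) if m.sum() else '')
    if n=='top':
        sel=(abs(P[...,2]-.14)<.006)
        mk=sel.astype(np.uint8); nn,l,st,c=cv2.connectedComponentsWithStats(mk)
        i=1+np.argmax(st[1:,4]); p=P[l==i]; print(st[i],np.median(p[:,2]))
        print(cv2.minAreaRect(p[:,:2].astype(np.float32)))
E
```

```text
top table z 0.00048221029656025927
top kiln 0.77 [270.1 191.6 106.3 130.9] 9730 [0.5694 0.0914 0.1395] [0.0938 0.1465]
top kiln 0.72 [189.7 177.9  33.8  34.8] 911 [0.6224 0.2845 0.0893] [0.0497 0.1118]
top bolt 0.76 [273.9 221.1   8.8  57.4] 205 [0.5092 0.0543 0.1528] [0.1475 0.1892]
top bolt 0.36 [189.6 179.8  37.9  31.9] 939 [0.6239 0.2853 0.0887] [0.0495 0.1117]
top bolt_knob 0.79 [275.1 223.4   3.7  57.3] 151 [0.5146 0.0538 0.1529] [0.148  0.1896]
top lid_bar 0.71 [270.8 195.3  98.7 111.5] 8475 [0.5711 0.091  0.1399] [0.1351 0.1463]
top bar_guard 0.6 [270.4 190.2 111.5 132.9] 9474 [0.5692 0.0917 0.1395] [0.0992 0.1463]
top keeper 0.7 [271.1 191.1 104.1 125.9] 9493 [0.5707 0.0928 0.1396] [0.1    0.1463]
top mug 0.7 [372.6 232.2  44.1  28.8] 792 [ 0.4809 -0.2224  0.0102] [0.0018 0.0964]
top vase 0.86 [369.7 180.6  33.   31.9] 807 [ 0.6259 -0.1978  0.0742] [0.0526 0.111 ]
top jar 0.4 [370.5 179.8  33.   29.9] 809 [ 0.6257 -0.1973  0.0741] [0.0496 0.111 ]
[ 220  140   99  112 7787] 0.13985497797487922
((0.578098475933075, 0.07099103927612305), (0.2794981896877289, 0.24474598467350006
[... 675 characters left out ...]
e lid_bar 0.83 [358.4 189.6 127.1  89.6] 6448 [0.591  0.0707 0.1404] [0.1174 0.1501]
scene bar_guard 0.6 [363.2 196.9 143.2 103.3] 9410 [0.611  0.0627 0.1389] [0.0375 0.1457]
scene keeper 0.97 [359.8 196.4 141.8 112.4] 9455 [0.6115 0.0625 0.1389] [0.0359 0.1457]
scene keeper 0.46 [197.6 355.9  42.4  41.6] 1141 [ 0.6519 -0.4845  0.0459] [0.0227 0.0565]
scene mug 0.62 [285.6 240.7  35.7  23.8] 439 [ 0.5153 -0.1054  0.0064] [0.0026 0.0103]
scene mug 0.6 [247.9 243.9  38.7  49.7] 1450 [ 0.4893 -0.2143  0.0575] [0.0042 0.0944]
scene vase 0.76 [287.4 274.6  34.9  46.6] 1238 [ 0.6478 -0.2143  0.0701] [0.0237 0.1094]
scene jar 0.94 [419.  182.4  31.6  38.7] 590 [0.6458 0.2878 0.0882] [0.0006 0.1124]
```

```bash
cat > fit.py <<'E'
from h import *
from scipy.optimize import least_squares
np.set_printoptions(precision=4,suppress=True)
d=np.load('pics/top0_d.npy'); P=pts('top',d)
mk=(abs(P[...,2]-.14)<.008).astype(np.uint8); mk=cv2.morphologyEx(mk,cv2.MORPH_OPEN,np.ones((9,9)))
n,l,st,c=cv2.connectedComponentsWithStats(mk); i=1+np.argmax(st[1:,4]); p=P[l==i]
print(st[i]); r=cv2.minAreaRect(p[:,:2].astype(np.float32)); print(r)
ds=np.load('pics/scene0_d.npy'); Q=pts('scene',ds)
A=np.concatenate([P.reshape(-1,3),Q.reshape(-1,3)]); A=A[np.all(np.isfinite(A),1)]
A=A[(A[:,2]>.01)&(A[:,2]<.2)&(abs(A[:,0]-.58)<.25)&(abs(A[:,1]-.07)<.25)]
for nm,pp in [('top',P),('scene',Q)]:
    q=pp.reshape(-1,3); q=q[np.isfinite(q).all(1)]
    k=q[(q[:,2]>.170)&(q[:,2]<.195)&(abs(q[:,0]-.51)<.15)&(abs(q[:,1]-.05)<.15)]; print(nm,'knobpts',len(k),k.mean(0))
    k=q[(q[:,2]>.157)&(q[:,2]<.164)&(abs(q[:,0]-.47)<.2)&(abs(q[:,1]-.05)<.15)]; print(nm,'z157-164',len(k)); print(k[:12])
    k=q[(q[:,2]>.148)&(q[:,2]<.156)&(abs(q[:,0]-.63)<.04)&(abs(q[:,1]-.1)<.1)]; print(nm,'plug',len(k),k.mean(0))
E
python3 fit.py
```

```text
[ 220  140   81  111 7448]
((0.5765486359596252, 0.09457099437713623), (0.27897024154663086, 0.19699160754680634), 3.8044166564941406)
top knobpts 33 [0.5055 0.0536 0.1874]
top z157-164 75
[[0.6362 0.116  0.16  ]
 [0.5677 0.0694 0.1599]
 [0.5678 0.067  0.1581]
 [0.5678 0.0644 0.1585]
 [0.5677 0.0565 0.1619]
 [0.5679 0.0517 0.1586]
 [0.5679 0.049  0.1603]
 [0.5653 0.0593 0.1582]
 [0.5654 0.0542 0.1578]
 [0.5653 0.0515 0.1605]
 [0.5627 0.0668 0.1591]
 [0.5628 0.0618 0.1582]]
top plug 107 [0.6322 0.1262 0.1518]
scene knobpts 48 [0.5061 0.0542 0.1829]
scene z157-164 83
[[0.4214 0.0655 0.162 ]
 [0.4169 0.062  0.1578]
 [0.424  0.0594 0.1632]
 [0.4255 0.0617 0.1629]
 [0.4227 0.068  0.1578]
 [0.4299 0.0651 0.1635]
 [0.4247 0.055  0.1626]
 [0.4251 0.0583 0.1611]
 [0.428  0.0594 0.162 ]
 [0.4311 0.064  0.1613]
 [0.4343 0.0648 0.1627]
 [0.4249 0.0474 0.1634]]
scene plug 87 [0.6361 0.1284 0.1523]
```

Run:
```python
import cv2
a=cv2.imread('pics/top0.png')[115:275,200:400]; cv2.imwrite('pics/topcrop.png',cv2.resize(a,(800,600),interpolation=cv2.INTER_CUBIC))
a=cv2.imread('pics/scene0.png')[130:300,230:450]; cv2.imwrite('pics/scenecrop.png',cv2.resize(a,(776,600),interpolation=cv2.INTER_CUBIC))
```

```text
(no output)
```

View pics/topcrop.png

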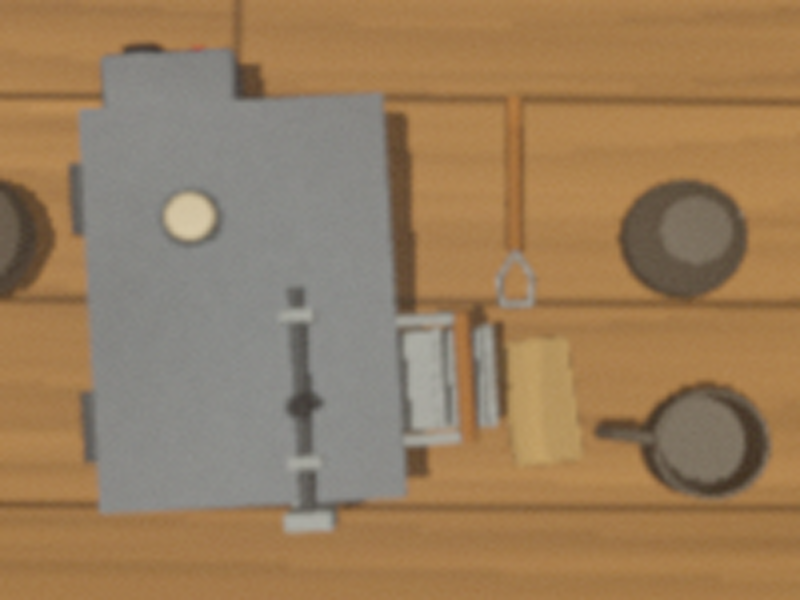

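View pics/scenecrop.png

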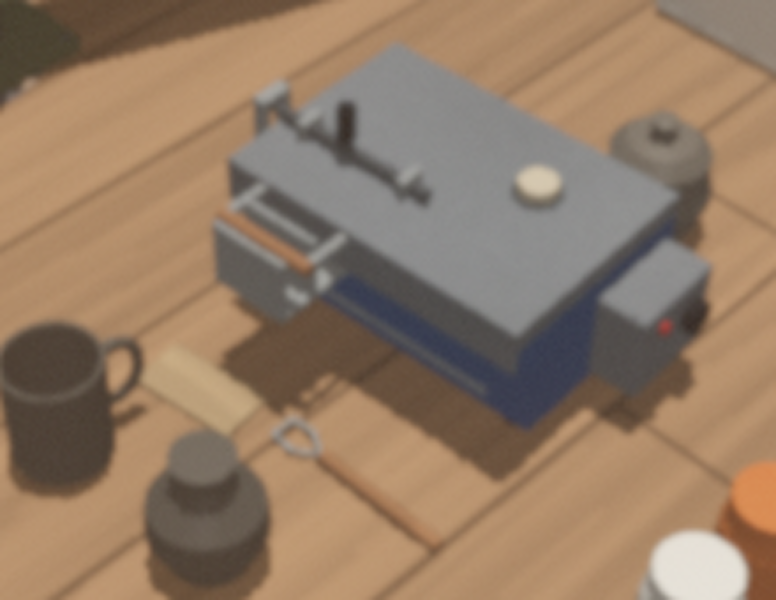

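Lid rectangle fits at 0.279 × 0.197 m (spec 0.280 × 0.198), and the knob and plug land within 2 mm, so I'm adopting this kiln pose. Next step is a helper that converts kiln-frame targets to tool shifts.

```bash
cat >> h.py <<'E'
np.set_printoptions(precision=4,suppress=True)
YAW=np.deg2rad(93.80)
Rk=R.from_euler('z',YAW).as_matrix(); O=np.array([.5756,.1085,0.])
def k2w(p): return O+np.asarray(p)@Rk.T
def w2k(p): return (np.asarray(p)-O)@Rk
def tool_R(tilt=0,spin=0): # tilt>0: fingers point towards kiln +x ; spin about tool z
    return Rk@R.from_euler('y',-tilt).as_matrix()@R.from_euler('x',np.pi).as_matrix()@R.from_euler('z',spin).as_matrix()
def cur():
    o=ctrl.get_obs(); return o['position'],R.from_euler('xyz',o['ee_rot']).as_matrix(),o
def rel(pk,tilt=0,spin=0,base=None):
    p,Rm,_=cur() if base is None else (*base,0)
    Rt=tool_R(tilt,spin)
    return np.r_[Rm.T@(k2w(pk)-p), R.from_matrix(Rm.T@Rt).as_rotvec()]
def st():
    p,Rm,o=cur(); e=R.from_matrix(tool_R().T@Rm).as_rotvec(degrees=True)
    print('t',round(o['time_s'],2),'kiln',w2k(p)*1000,'rotdev',e,'F(kiln)',o['contact_force']@Rk,'w',round(o['gripper_width'],4),'q',o['joint_positions'])
E
python3 - <<'E'
from h import *
st(); print(rel([-.05,.0736,.27])); print(w2k([.5055,.0536,.187]),w2k([.6361,.1284,.152]),w2k([.6322,.1262,.152]))
E
```

```text
t 1.25 kiln [533.9546 341.5301 231.3084] rotdev [  0.0015   0.0007 -68.3345] F(kiln) [ 0.5386 -0.6453  0.1344] w 0.0852 q [ 1.1764  0.1238  1.6503  0.      1.3675 -0.0826]
[-0.4646 -0.4438 -0.0387 -0.     -0.      1.1927]
[-0.0501  0.0736  0.187 ] [ 0.0158 -0.0617  0.152 ] [ 0.0139 -0.0576  0.152 ]
```

Emit:
step_arm(rows=[[[-0.465, -0.444, -0.039, 0, 0, 1.193, 0], [-0.465, -0.444, -0.039, 0, 0, 1.193, 0], [-0.465, -0.444, -0.039, 0, 0, 1.193, 0], [-0.465, -0.444, -0.039, 0, 0, 1.193, 0], [-0.465, -0.444, -0.039, 0, 0, 1.193, 0], [-0.465, -0.444, -0.039, 0, 0, 1.193, 0], [-0.465, -0.444, -0.039, 0, 0, 1.193, 0], [-0.465, -0.444, -0.039, 0, 0, 1.193, 0], [-0.465, -0.444, -0.039, 0, 0, 1.193, 0], [-0.465, -0.444, -0.039, 0, 0, 1.193, 0], [-0.465, -0.444, -0.039, 0, 0, 1.193, 0], [-0.465, -0.444, -0.039, 0, 0, 1.193, 0], [-0.465, -0.444, -0.039, 0, 0, 1.193, 0], [-0.465, -0.444, -0.039, 0, 0, 1.193, 0], [-0.465, -0.444, -0.039, 0, 0, 1.193, 0], [-0.465, -0.444, -0.039, 0, 0, 1.193, 0]]], force=40)

```text
time_s: 2.85
position: [0.5054, 0.0541, 0.2702]
ee_rot: [-3.141, -0.0, 1.638]
contact_force: [-0.1, -0.1, 0.0]
gripper_width: 0.0425
```

```bash
cat > look.py <<'E'
import sys
from h import *
n,f=sys.argv[1],sys.argv[2]
T=cam_to_world(n)[1]
im,d=ctrl.grab_frame(n); cv2.imwrite(f'pics/{f}.png',im[:,:,::-1]); np.save(f'pics/{f}_d.npy',d); np.save(f'pics/{f}_T.npy',T)
st()
E
python3 look.py wrist w1
python3 - <<'E'
from h import *
d=np.load('pics/w1_d.npy');T=np.load('pics/w1_T.npy');P=pts('wrist',d,T); q=w2k(P.reshape(-1,3)); q=q[np.isfinite(q).all(1)]
k=q[(q[:,2]>.165)&(q[:,2]<.195)&(abs(q[:,0]+.05)<.03)&(abs(q[:,1]-.075)<.03)]; print(len(k)); 
t=k[k[:,2]>.183]; print('knob top',len(t),t.mean(0),t.min(0),t.max(0))
l=q[(abs(q[:,0]-.0)<.03)&(abs(q[:,1]-.05)<.05)]; print('lid z',np.median(l[:,2]))
print(proj('wrist',k2w([[-.05,.0736,.188],[-.113,.14,.14],[.085,.14,.14],[-.155,.06,.138],[-.05,.152,.161]]),T))
E
```

```text
t 2.9 kiln [-49.2964  73.7525 270.197 ] rotdev [ 0.0153  0.0171 -0.068 ] F(kiln) [0.6401 0.6844 0.3426] w 0.0426 q [ 0.0015 -0.2171  1.9142  0.0003  1.4448 -0.0661]
546
knob top 405 [-0.0478  0.0756  0.1875] [-0.0563  0.0679  0.1832] [-0.0406  0.0834  0.1897]
lid z 0.13987277322244215
[[320.959  210.9712]
 [246.2293 260.3244]
 [228.1225  10.1052]
 [335.5003 300.0424]
 [219.6817 199.5031]]
```

View pics/w1.png

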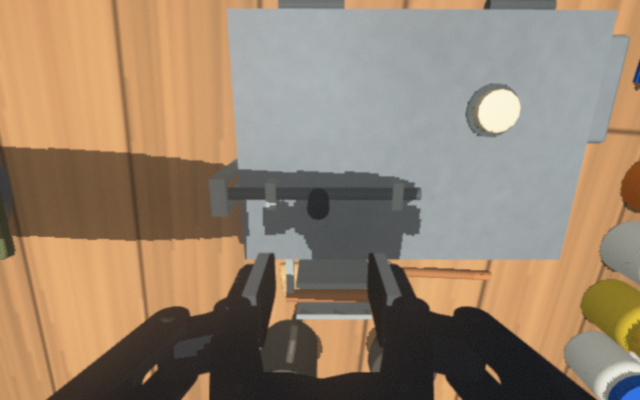

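Emit:
step_arm(rows=[[[0, -0.001, 0.04, 0, 0, 0, 0], [0, -0.001, 0.08, 0, 0, 0, 0], [0, -0.001, 0.107, 0, 0, 0, 0], [0, -0.001, 0.107, 0, 0, 0, 0], [0, -0.001, 0.107, 0, 0, 0, -1], [0, -0.001, 0.107, 0, 0, 0, -1], [0, -0.001, 0.107, 0, 0, 0, -1], [0, -0.001, 0.107, 0, 0, 0, -1], [0, -0.001, 0.107, 0, 0, 0, -1], [0, -0.001, 0.107, 0, 0, 0, -1]]], force=40)

```text
time_s: 3.9
position: [0.506, 0.0539, 0.1656]
ee_rot: [3.138, -0.001, 1.637]
contact_force: [-2.4, 3.1, 6.6]
gripper_width: 0.0144
```

```bash
python3 look.py wrist w2
```

```text
t 3.95 kiln [-49.8023  73.1158 165.6233] rotdev [-0.1933  0.0739  0.0225] F(kiln) [3.7058 2.4866 6.2003] w 0.0143 q [-0.0001 -0.1441  2.029   0.0016  1.2533 -0.0665]
```

View pics/w2.png

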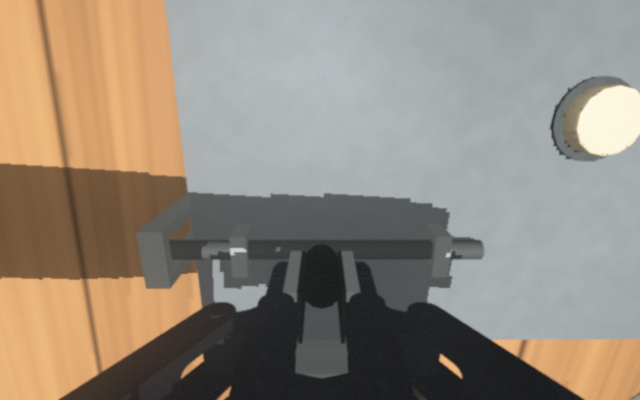

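Emit:
step_arm(rows=[[[0, 0.002, -0.002, 0, 0, 0, -1], [0, 0.006, -0.002, 0, 0, 0, -1], [0, 0.01, -0.002, 0, 0, 0, -1], [0, 0.014, -0.002, 0, 0, 0, -1], [0, 0.018, -0.002, 0, 0, 0, -1], [0, 0.022, -0.002, 0, 0, 0, -1], [0, 0.025, -0.002, 0, 0, 0, -1], [0, 0.028, -0.002, 0, 0, 0, -1], [0, 0.03, -0.002, 0, 0, 0, -1], [0, 0.03, -0.002, 0, 0, 0, -1], [0, 0.03, -0.002, 0, 0, 0, -1]]])

```text
time_s: 5.05
position: [0.5326, 0.0556, 0.1656]
ee_rot: [-3.135, -0.001, 1.637]
contact_force: [-13.8, 3.6, 8.9]
gripper_width: 0.0141
```

```bash
python3 look.py wrist w3; python3 look.py top t3
```

```text
t 5.1 kiln [-49.8929  46.4326 165.5576] rotdev [0.4033 0.0516 0.0071] F(kiln) [ 3.5556 12.9869  8.3655] w 0.0147 q [ 0.0036 -0.0749  1.966   0.0005  1.2576 -0.0628]
t 5.15 kiln [-49.8907  46.421  165.5987] rotdev [0.3965 0.0543 0.0057] F(kiln) [ 3.967  12.5845  8.2112] w 0.0145 q [ 0.0036 -0.075   1.966   0.0005  1.2575 -0.0628]
```

View pics/w3.png

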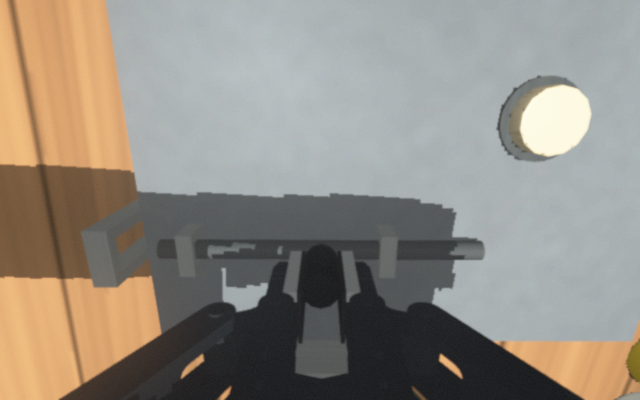

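Emit:
step_arm(rows=[[[0.0, -0.003, 0, 0, 0, 0, -1], [0.001, -0.003, -0.0033, 0, -0.025, 0, -1], [0.0025, -0.003, -0.0067, 0, -0.05, 0, -1], [0.0038, -0.003, -0.01, 0, -0.075, 0, -1], [0.0052, -0.003, -0.0132, 0, -0.1, 0, -1], [0.0067, -0.003, -0.0164, 0, -0.125, 0, -1], [0.0083, -0.003, -0.0196, 0, -0.15, 0, -1], [0.01, -0.003, -0.0228, 0, -0.175, 0, -1], [0.0118, -0.003, -0.0259, 0, -0.2, 0, -1], [0.0136, -0.003, -0.029, 0, -0.225, 0, -1], [0.0155, -0.003, -0.032, 0, -0.25, 0, -1], [0.0155, -0.003, -0.032, 0, -0.25, 0, -1]]], force=60)

```text
time_s: 6.35
position: [0.5309, 0.0711, 0.198]
ee_rot: [3.141, 0.251, 1.638]
contact_force: [-2.3, -2.4, -6.3]
gripper_width: 0.0138
```

```bash
python3 look.py scene s4
python3 - <<'E'
import cv2
a=cv2.imread('pics/s4.png')[100:300,230:480]; cv2.imwrite('pics/s4c.png',cv2.resize(a,(750,600),interpolation=cv2.INTER_CUBIC))
E
```

```text
t 6.4 kiln [-34.3815  46.9803 197.9713] rotdev [ -0.0486 -14.3303  -0.0194] F(kiln) [-0.2842  2.2358 -6.7778] w 0.0136 q [ 0.1598 -0.08    1.9292 -0.2571  1.3234  0.1603]
```

View pics/s4c.png

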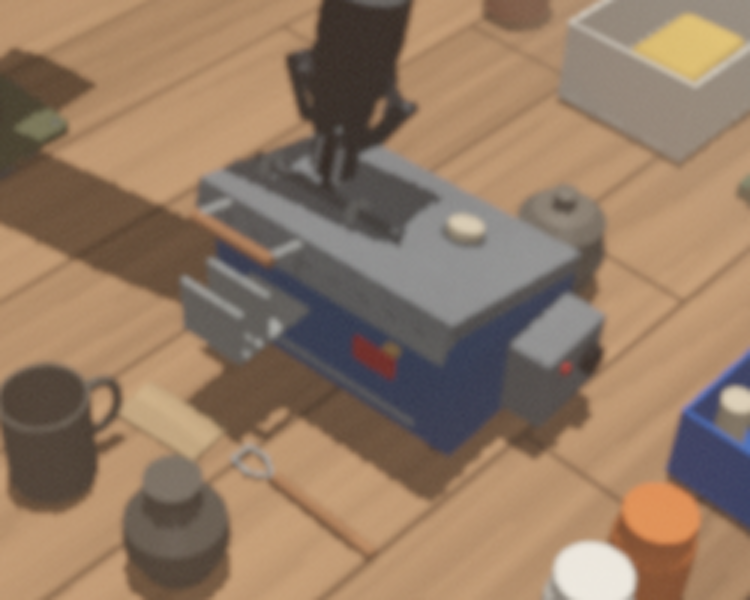

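The lid has risen to about 0.25 rad, with the red plate at (375,355) in this crop. I'll ease it the rest of the way to the catch.

Emit:
step_arm(rows=[[[0.0005, 0, -0.0013, 0, -0.01, 0, -1], [0.0009, 0, -0.0027, 0, -0.02, 0, -1], [0.0014, 0, -0.004, 0, -0.03, 0, -1], [0.0016, 0, -0.0047, 0, -0.035, 0, -1]]])

```text
time_s: 6.8
position: [0.5308, 0.0734, 0.2016]
ee_rot: [3.141, 0.285, 1.637]
contact_force: [0.7, -1.5, -9.5]
gripper_width: 0.0136
```

```bash
python3 -c "
from h import *
st()"
```

```text
t 6.8 kiln [-32.0319  46.9984 201.6228] rotdev [ -0.0432 -16.3501   0.0166] F(kiln) [-1.5262 -0.642  -9.4809] w 0.0136 q [ 0.1812 -0.0755  1.9231 -0.2917  1.3368  0.1894]
```

Emit:
step_arm(rows=[[[0, 0, 0, 0, 0, 0, -0.2], [0, 0, 0, 0, 0, 0, -0.2], [0, 0, 0, 0, 0, 0, -0.2], [0, 0, 0, 0, 0, 0, -0.2], [0, 0, -0.03, 0, 0, 0, -0.2], [0, 0, -0.07, 0, 0, 0, -0.2], [0, 0, -0.11, 0, 0, 0, -0.2], [0, 0, -0.12, 0, 0, 0, -1]]])

```text
time_s: 7.6
position: [0.5303, 0.1081, 0.3231]
ee_rot: [3.131, 0.284, 1.635]
contact_force: [0.7, 1.7, 0.5]
gripper_width: 0.0208
```

```bash
python3 look.py scene s5
python3 - <<'E'
from h import *
print('over', rel([-.28,-.065,.33],np.pi/4))
d=np.load('pics/s5_d.npy'); P=w2k(pts('scene',d)); 
# lid top points
q=P.reshape(-1,3); q=q[np.isfinite(q).all(1)]; 
for a,b in [(-.13,-.02),(-.12,-.1),(.0,.03)]:
  l=q[(q[:,1]>a)&(q[:,1]<b)&(q[:,0]>-.09)&(q[:,0]<.07)&(q[:,2]>.13)&(q[:,2]<.22)]
  c=np.polyfit(l[:,0],l[:,2],1); print(len(l),'lid slope',-np.arctan(c[0]),'z at hinge',np.polyval(c,.085))
im=cv2.imread('pics/s5.png')[100:300,230:480]; cv2.imwrite('pics/s5c.png',cv2.resize(im,(750,600),interpolation=cv2.INTER_CUBIC))
E
```

```text
t 7.65 kiln [  2.5795  45.3829 322.5561] rotdev [ -0.5292 -16.2439   0.035 ] F(kiln) [0.1635 0.3436 1.127 ] w 0.0134 q [ 0.2431 -0.1263  1.7667 -0.2807  1.5442  0.1909]
over [-0.2732  0.1102  0.0729  0.0092  1.0689  0.0031]
1305 lid slope 0.26637724459838436 z at hinge 0.14476727091305933
247 lid slope 0.27754539858767463 z at hinge 0.14280476484550253
322 lid slope 0.29773992402617766 z at hinge 0.1428682450572158
```

View pics/s5c.png

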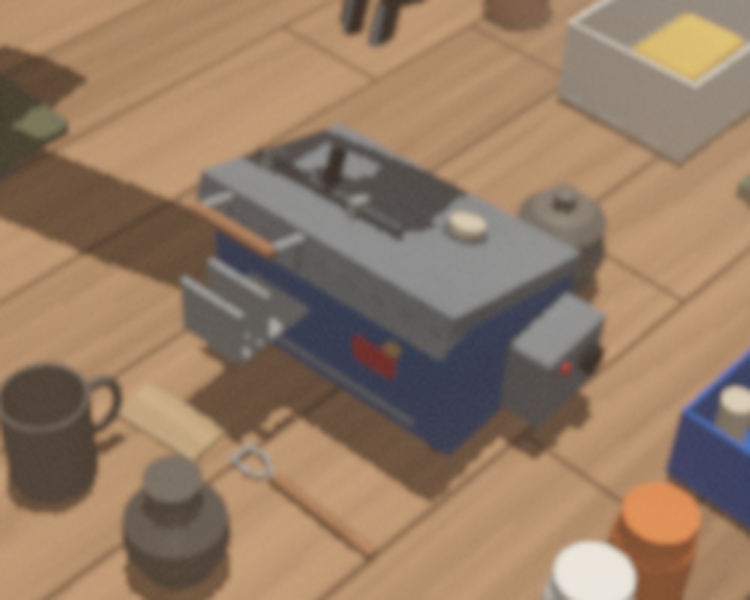

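The lid rests ajar at about 0.28 rad, and the red plate shows at (375,355) in the crop. Next I go to the front with a tilted tool.

Emit:
step_arm(rows=[[[-0.273, 0.11, 0.073, 0.009, 1.069, 0.003, -1], [-0.273, 0.11, 0.073, 0.009, 1.069, 0.003, -1], [-0.273, 0.11, 0.073, 0.009, 1.069, 0.003, -1], [-0.273, 0.11, 0.073, 0.009, 1.069, 0.003, -1], [-0.273, 0.11, 0.073, 0.009, 1.069, 0.003, -1], [-0.273, 0.11, 0.073, 0.009, 1.069, 0.003, -1], [-0.273, 0.11, 0.073, 0.009, 1.069, 0.003, -1], [-0.273, 0.11, 0.073, 0.009, 1.069, 0.003, -1], [-0.273, 0.11, 0.073, 0.009, 1.069, 0.003, -1], [-0.273, 0.11, 0.073, 0.009, 1.069, 0.003, -1], [-0.273, 0.11, 0.073, 0.009, 1.069, 0.003, -1], [-0.273, 0.11, 0.073, 0.009, 1.069, 0.003, -1]]])

```text
time_s: 8.85
position: [0.6568, -0.1659, 0.3254]
ee_rot: [-3.133, -0.781, 1.632]
contact_force: [-0.5, 0.7, 0.2]
gripper_width: -0.0001
```

```bash
python3 look.py wrist w6
python3 - <<'E'
from h import *
print('to pre', rel([-.212,-.065,.202],np.pi/4))
T=np.load('pics/w6_T.npy'); d=np.load('pics/w6_d.npy'); im=cv2.imread('pics/w6.png'); P=w2k(pts('wrist',d,T))
print('pred', proj('wrist',k2w([-.106,-.065,.1025]),T), proj('wrist',k2w([[-.106,-.087,.0905],[-.106,-.043,.1145]]),T))
red=(im[...,2]>90)&(im[...,1]<60)&(im[...,0]<60)
v,u=np.where(red); print(len(v))
q=P[red]; q=q[(abs(q[:,0]+.106)<.02)&(abs(q[:,1]+.065)<.05)]; print(len(q),np.median(q,0),np.percentile(q,5,0),np.percentile(q,95,0))
for t in ['catch_face']:
    for r in ctrl.find_in('wrist',t): print(r)
E
```

```text
t 8.9 kiln [-279.3825  -62.8371  325.1063] rotdev [ 0.3953 44.7988  0.0913] F(kiln) [ 0.3385 -0.349  -0.1696] w 0.0001 q [-0.5624  0.3573  1.3517  0.6403  1.8936 -0.5643]
to pre [-0.0389  0.0031  0.1348 -0.0056  0.0035 -0.004 ]
pred [[324.0179 185.4137]] [[340.7395 189.9634]
 [306.4698 180.6398]]
383
378 [-0.1045 -0.0637  0.1067] [-0.1053 -0.0826  0.0936] [-0.1017 -0.0441  0.1151]
{'extent': [323.8, 179.2, 36.3, 19.3], 'confidence': 0.84}
{'extent': [271.4, 146.6, 281.1, 188.6], 'confidence': 0.47}
```

View pics/w6.png

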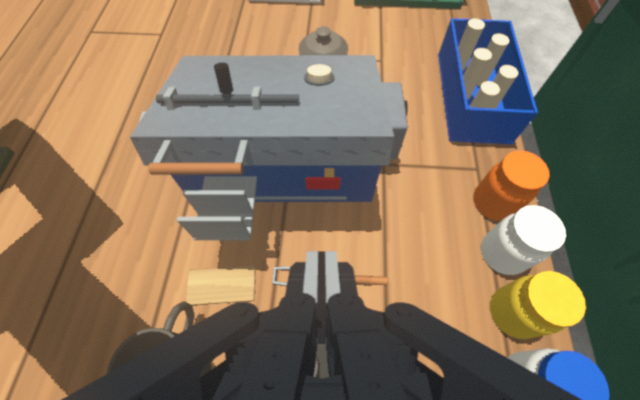

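Run:
```python
from h import *
for x in [(-.212,.188),(-.122,.098),(-.114,.098),(-.096,.098)]: print(rel([x[0],-.065,x[1]],np.pi/4))
```

```text
[-0.0484  0.0033  0.1447 -0.0056  0.0032 -0.0046]
[-0.048   0.004   0.272  -0.0056  0.0032 -0.0046]
[-0.0423  0.004   0.2776 -0.0056  0.0032 -0.0046]
[-0.0295  0.004   0.2903 -0.0056  0.0032 -0.0046]
```

Emit:
step_arm(rows=[[[-0.024, 0.003, 0.072, -0.006, 0.003, -0.005, -1], [-0.048, 0.003, 0.12, -0.006, 0.003, -0.005, -1], [-0.048, 0.003, 0.145, -0.006, 0.003, -0.005, -1], [-0.048, 0.004, 0.175, -0.006, 0.003, -0.005, -1], [-0.048, 0.004, 0.205, -0.006, 0.003, -0.005, -1], [-0.048, 0.004, 0.235, -0.006, 0.003, -0.005, -1], [-0.048, 0.004, 0.255, -0.006, 0.003, -0.005, -1], [-0.048, 0.004, 0.268, -0.006, 0.003, -0.005, -1], [-0.048, 0.004, 0.272, -0.006, 0.003, -0.005, -1], [-0.048, 0.004, 0.272, -0.006, 0.003, -0.005, -1]]])

```text
time_s: 9.95
position: [0.6486, -0.0099, 0.0972]
ee_rot: [-3.141, -0.787, 1.635]
contact_force: [-0.7, -0.5, 0.6]
gripper_width: -0.0002
```

```bash
python3 look.py wrist w7;python3 look.py scene s7
python3 - <<'E'
import cv2
im=cv2.imread('pics/s7.png')[100:300,230:480]; cv2.imwrite('pics/s7c.png',cv2.resize(im,(750,600),interpolation=cv2.INTER_CUBIC))
E
```

```text
t 10.0 kiln [-123.4985  -65.4006   97.7534] rotdev [-0.0612 45.0499  0.102 ] F(kiln) [-0.2856 -0.3989 -0.2437] w -0.0001 q [-0.3779  0.4138  1.6841  0.6978  1.4769 -0.669 ]
t 10.05 kiln [-123.8419  -65.5772   97.9914] rotdev [-0.097  45.0368  0.1104] F(kiln) [ 0.2054 -0.2932  0.9553] w 0.0001 q [-0.3783  0.4136  1.6837  0.6978  1.4769 -0.6691]
```

View pics/w7.png

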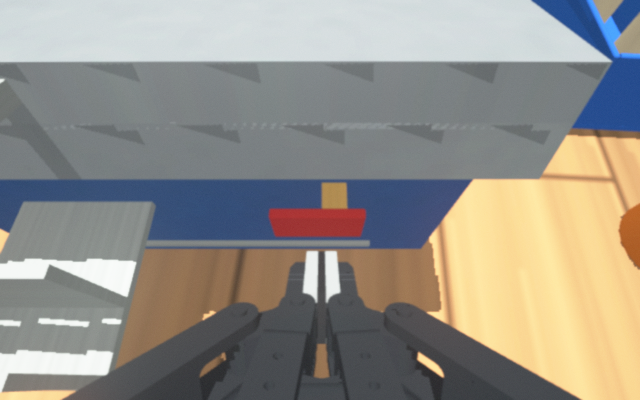

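View pics/s7c.png

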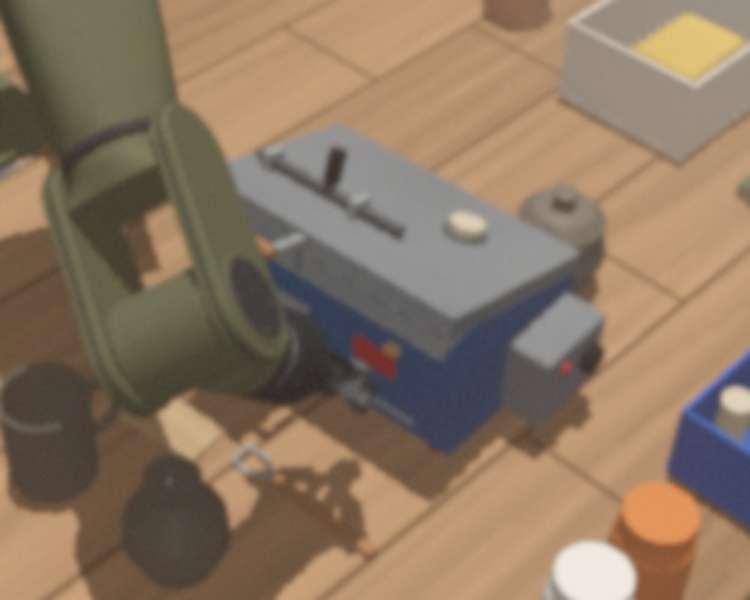

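Emit:
step_arm(rows=[[[0.004, 0, 0, 0, 0, 0, -1], [0.006, 0, 0.002, 0, 0, 0, -1], [0.008, 0, 0.004, 0, 0, 0, -1], [0.01, 0, 0.006, 0, 0, 0, -1], [0.012, 0, 0.008, 0, 0, 0, -1], [0.014, 0, 0.01, 0, 0, 0, -1], [0.016, 0, 0.012, 0, 0, 0, -1], [0.018, 0, 0.014, 0, 0, 0, -1], [0.018, 0, 0.014, 0, 0, 0, -1]]])

```text
time_s: 10.95
position: [0.6469, 0.0131, 0.0998]
ee_rot: [-3.14, -0.787, 1.634]
contact_force: [1.2, -0.3, 0.6]
gripper_width: -0.0004
```

```bash
python3 look.py wrist w8
python3 - <<'E'
from h import *
im=cv2.imread('pics/w8.png'); im=cv2.resize(im[150:350,200:450],(750,600),interpolation=cv2.INTER_CUBIC); cv2.imwrite('pics/w8c.png',im)
T=np.load('pics/w8_T.npy'); d=np.load('pics/w8_d.npy'); im=cv2.imread('pics/w8.png'); P=w2k(pts('wrist',d,T))
red=(im[...,2]>90)&(im[...,1]<60)&(im[...,0]<60); q=P[red]; q=q[(abs(q[:,0]+.1)<.02)&(abs(q[:,1]+.065)<.04)]; print(len(q),np.median(q,0),np.percentile(q[:,0],[5,25,75,95]))
E
```

```text
t 11.0 kiln [-99.8508 -64.8     99.7637] rotdev [ 0.0288 45.1209  0.1093] F(kiln) [-0.7526  0.6817  0.0859] w 0.0003 q [-0.3471  0.3961  1.7045  0.7116  1.4594 -0.6497]
895 [-0.0946 -0.0573  0.1044] [-0.095  -0.0948 -0.0945 -0.0943]
```

View pics/w8c.png

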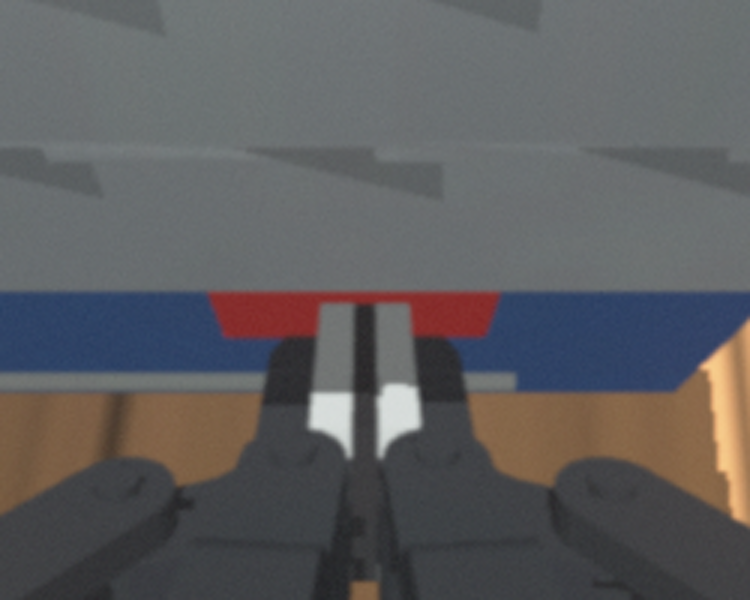

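The tips are on the plate, which has moved in about 10 mm. Pushing on to its stop.

Emit:
step_arm(rows=[[[0.0015, 0, 0.0015, 0, 0, 0, -1], [0.003, 0, 0.003, 0, 0, 0, -1], [0.004, 0, 0.004, 0, 0, 0, -1], [0.005, 0, 0.005, 0, 0, 0, -1], [0.005, 0, 0.005, 0, 0, 0, -1]]])

```text
time_s: 11.5
position: [0.6467, 0.017, 0.0997]
ee_rot: [-3.141, -0.782, 1.634]
contact_force: [-2.4, -13.2, 2.5]
gripper_width: 0.0002
```

```bash
python3 look.py wrist w9
python3 - <<'E'
from h import *
T=np.load('pics/w9_T.npy'); d=np.load('pics/w9_d.npy'); im=cv2.imread('pics/w9.png'); P=w2k(pts('wrist',d,T))
red=(im[...,2]>90)&(im[...,1]<60)&(im[...,0]<60); q=P[red]; q=q[(abs(q[:,0]+.1)<.02)&(abs(q[:,1]+.065)<.04)]; print(len(q),np.median(q,0),np.percentile(q[:,0],[5,25,75,95]))
E
```

```text
t 11.55 kiln [-95.9901 -64.8912  99.7148] rotdev [-0.0315 44.796   0.1498] F(kiln) [-12.8436   3.0589   3.0636] w -0.0001 q [-0.3405  0.3913  1.7088  0.7106  1.4517 -0.6444]
57 [-0.091  -0.0547  0.0935] [-0.0913 -0.0911 -0.0908 -0.0906]
```

Emit:
step_arm(rows=[[[-0.01, 0, -0.01, 0, 0, 0, -1], [-0.022, 0, -0.022, 0, 0, 0, -1], [-0.022, 0, -0.06, 0, 0, 0, -1], [-0.022, 0, -0.1, 0, 0, 0, -1], [-0.022, 0, -0.14, 0, 0, 0, -1], [0.0, 0, -0.18, 0, 0, 0, -1], [0.03, 0, -0.21, 0, 0, 0, -1], [0.04, 0, -0.23, 0, 0, 0, -1], [0.04, 0, -0.23, 0, 0, 0, -1]]])

```text
time_s: 12.45
position: [0.6568, -0.1164, 0.2953]
ee_rot: [3.133, -0.783, 1.641]
contact_force: [-0.1, 1.2, 0.9]
gripper_width: -0.0
```

```bash
python3 look.py wrist w10
python3 - <<'E'
from h import *
T=np.load('pics/w10_T.npy'); d=np.load('pics/w10_d.npy'); im=cv2.imread('pics/w10.png'); P=w2k(pts('wrist',d,T))
red=(im[...,2]>90)&(im[...,1]<60)&(im[...,0]<60); q=P[red]; q=q[(abs(q[:,0]+.1)<.02)&(abs(q[:,1]+.065)<.04)]; print('plate',len(q),np.median(q,0),np.percentile(q[:,0],[5,25,75,95]))
b=P.reshape(-1,3); im2=im.reshape(-1,3).astype(int)
m=np.isfinite(b).all(1)&(abs(b[:,0]+.142)<.03)&(abs(b[:,1]-.06)<.05)&(b[:,2]>.18)&(b[:,2]<.225)&(im2[:,2]-im2[:,0]>50)
print('bar',m.sum(),b[m].mean(0),b[m].min(0),b[m].max(0))
print('over bar',rel([-.142,.06,.34],0,np.pi/2))
E
```

```text
t 12.5 kiln [-228.9723  -65.3723  292.1124] rotdev [-0.1615 44.9823  0.0867] F(kiln) [ 0.3546 -0.354   0.5407] w -0.0001 q [-0.5073  0.3209  1.4536  0.6584  1.803  -0.5621]
plate 442 [-0.0906 -0.0631  0.1071] [-0.0913 -0.0909 -0.0902 -0.0881]
bar 1499 [-0.1431  0.062   0.2023] [-0.1479  0.0162  0.1967] [-0.1361  0.1071  0.2059]
over bar [ 0.0953 -0.1255  0.0272 -0.6114 -0.6158  1.4808]
```

View pics/w10.png

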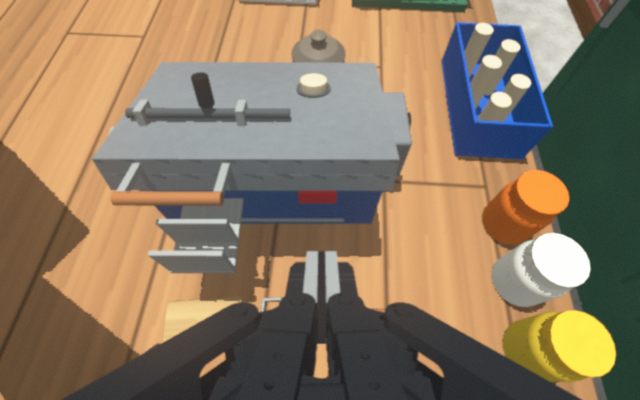

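The plate at (318,197) is fully in, with its face at kiln x −91 against −105 before. The bar spans (112–222,198). Moving above the bar.

Emit:
step_arm(rows=[[[0.095, -0.126, 0.027, -0.611, -0.616, 1.481, -0.2], [0.095, -0.126, 0.027, -0.611, -0.616, 1.481, -0.2], [0.095, -0.126, 0.027, -0.611, -0.616, 1.481, -0.2], [0.095, -0.126, 0.027, -0.611, -0.616, 1.481, -0.2], [0.095, -0.126, 0.027, -0.611, -0.616, 1.481, -0.2], [0.095, -0.126, 0.027, -0.611, -0.616, 1.481, -0.2], [0.095, -0.126, 0.027, -0.611, -0.616, 1.481, -0.2], [0.095, -0.126, 0.027, -0.611, -0.616, 1.481, -0.2], [0.095, -0.126, 0.027, -0.611, -0.616, 1.481, -0.2], [0.095, -0.126, 0.027, -0.611, -0.616, 1.481, -0.2], [0.095, -0.126, 0.027, -0.611, -0.616, 1.481, -0.2], [0.095, -0.126, 0.027, -0.611, -0.616, 1.481, -0.2], [0.095, -0.126, 0.027, -0.611, -0.616, 1.481, -0.2], [0.095, -0.126, 0.027, -0.611, -0.616, 1.481, -0.2], [0.095, -0.126, 0.027, -0.611, -0.616, 1.481, -0.2]]])

```text
time_s: 14.0
position: [0.5237, -0.0369, 0.3376]
ee_rot: [-3.139, 0.005, 0.068]
contact_force: [-0.4, 0.2, -0.1]
gripper_width: 0.0341
```

```bash
python3 look.py wrist w11
python3 - <<'E'
from h import *
T=np.load('pics/w11_T.npy'); d=np.load('pics/w11_d.npy'); im=cv2.imread('pics/w11.png'); P=w2k(pts('wrist',d,T))
b=P.reshape(-1,3); im2=im.reshape(-1,3).astype(int)
m=np.isfinite(b).all(1)&(abs(b[:,0]+.142)<.03)&(abs(b[:,1]-.06)<.05)&(b[:,2]>.18)&(b[:,2]<.225)&(im2[:,2]-im2[:,0]>50)
print('bar',m.sum(),b[m].mean(0),b[m].min(0),b[m].max(0))
print('down',rel([-.142,.06,.180],0,np.pi/2))
E
```

```text
t 14.05 kiln [-141.7361   61.3596  337.9903] rotdev [ 0.3239 -0.0897 89.9551] F(kiln) [-0.6475  0.1675 -0.3984] w 0.0341 q [-0.1735 -0.197   1.7857  0.0014  1.558   1.3301]
bar 1164 [-0.1414  0.0631  0.2027] [-0.147   0.0168  0.1879] [-0.1186  0.1067  0.2052]
down [ 0.0021  0.0007  0.158  -0.0026  0.0046  0.0008]
```

View pics/w11.png

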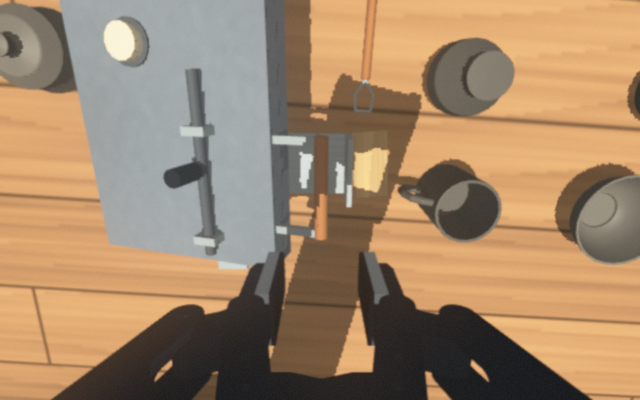

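Emit:
step_arm(rows=[[[0.002, 0.001, 0.04, 0, 0, 0, -0.35], [0.002, 0.001, 0.08, 0, 0, 0, -0.35], [0.002, 0.001, 0.11, 0, 0, 0, -0.35], [0.002, 0.001, 0.14, 0, 0, 0, -0.35], [0.002, 0.001, 0.158, 0, 0, 0, -0.35], [0.002, 0.001, 0.158, 0, 0, 0, -0.35], [0.002, 0.001, 0.158, 0, 0, 0, -1], [0.002, 0.001, 0.158, 0, 0, 0, -1], [0.002, 0.001, 0.158, 0, 0, 0, -1], [0.002, 0.001, 0.158, 0, 0, 0, -1], [0.002, 0.001, 0.158, 0, 0, 0, -1]]], force=40)

```text
time_s: 15.15
position: [0.5254, -0.0359, 0.1812]
ee_rot: [-3.136, 0.004, 0.067]
contact_force: [-0.4, 5.1, -5.0]
gripper_width: 0.0103
```

```bash
python3 look.py wrist w12
```

```text
t 15.2 kiln [-140.7878   59.6571  181.1753] rotdev [ 0.3901  0.075  89.9524] F(kiln) [ 5.9964 -0.0498 -5.4579] w 0.0105 q [-0.1724 -0.1113  1.9724  0.0044  1.2851  1.33  ]
```

View pics/w12.png

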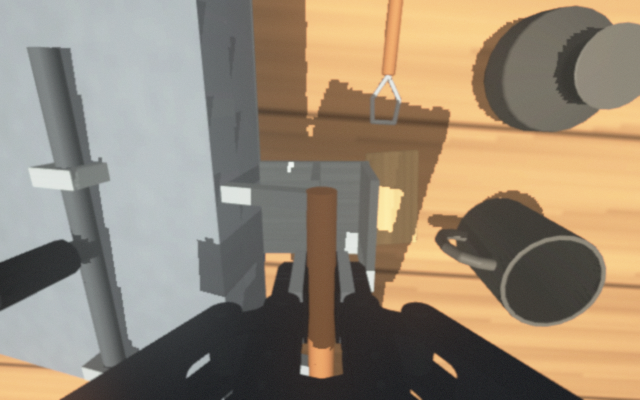

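Run:
```python
from h import *
f=lambda t:np.array([-240*np.cos(t)+12*np.sin(t),240*np.sin(t)+12*np.cos(t)])
t0=.283
for t in np.r_[.3:.46:.02]: d=f(t)-f(t0); print(round(t,3),'y',round(-d[0]/1000,4),'z',round(-d[1]/1000,4))
```

```text
0.3 y -0.0014 z -0.0038
0.32 y -0.0031 z -0.0083
0.34 y -0.0048 z -0.0128
0.36 y -0.0067 z -0.0172
0.38 y -0.0087 z -0.0216
0.4 y -0.0107 z -0.026
0.42 y -0.0129 z -0.0303
0.44 y -0.0151 z -0.0345
0.46 y -0.0174 z -0.0388
```

Emit:
step_arm(rows=[[[0, -0.001, -0.004, 0, 0, 0, -1], [0, -0.003, -0.008, 0, 0, 0, -1], [0, -0.005, -0.013, 0, 0, 0, -1], [0, -0.007, -0.017, 0, 0, 0, -1], [0, -0.009, -0.022, 0, 0, 0, -1], [0, -0.011, -0.026, 0, 0, 0, -1]]], force=30)

```text
time_s: 15.8
position: [0.5247, -0.0258, 0.2069]
ee_rot: [-3.139, 0.004, 0.067]
contact_force: [0.2, 5.7, -8.1]
gripper_width: 0.0103
```

Run:
```python
from h import *
st()
f=lambda t:np.array([-240*np.cos(t)+12*np.sin(t),240*np.sin(t)+12*np.cos(t)])
t0=.40
for t in np.r_[.44:1.06:.04,1.05]: d=f(t)-f(t0); print(round(t,3),'y',round(-d[0]/1000,3),'z',round(-d[1]/1000,3))
```

```text
t 15.8 kiln [-130.6322   59.7189  206.9137] rotdev [ 0.3218 -0.0546 89.9582] F(kiln) [ 5.6705 -0.553  -8.0595] w 0.0103 q [-0.1524 -0.1351  1.9496  0.002   1.3319  1.3509]
0.44 y -0.004 z -0.009
0.48 y -0.009 z -0.017
0.52 y -0.014 z -0.025
0.56 y -0.019 z -0.033
0.6 y -0.025 z -0.041
0.64 y -0.031 z -0.048
0.68 y -0.037 z -0.056
0.72 y -0.044 z -0.063
0.76 y -0.051 z -0.07
0.8 y -0.058 z -0.076
0.84 y -0.065 z -0.082
0.88 y -0.073 z -0.088
0.92 y -0.081 z -0.094
0.96 y -0.089 z -0.099
1.0 y -0.097 z -0.104
1.04 y -0.105 z -0.109
1.05 y -0.107 z -0.11
```

The lid passed the catch with no rise in force (about 8 N). I'll continue the swing.

Emit:
step_arm(rows=[[[0, -0.004, -0.009, 0, 0, 0, -1], [0, -0.009, -0.017, 0, 0, 0, -1], [0, -0.014, -0.025, 0, 0, 0, -1], [0, -0.019, -0.033, 0, 0, 0, -1], [0, -0.025, -0.041, 0, 0, 0, -1], [0, -0.031, -0.048, 0, 0, 0, -1], [0, -0.037, -0.056, 0, 0, 0, -1], [0, -0.044, -0.063, 0, 0, 0, -1], [0, -0.051, -0.07, 0, 0, 0, -1], [0, -0.058, -0.076, 0, 0, 0, -1], [0, -0.065, -0.082, 0, 0, 0, -1], [0, -0.073, -0.088, 0, 0, 0, -1], [0, -0.081, -0.094, 0, 0, 0, -1], [0, -0.089, -0.099, 0, 0, 0, -1], [0, -0.097, -0.104, 0, 0, 0, -1], [0, -0.105, -0.109, 0, 0, 0, -1], [0, -0.107, -0.11, 0, 0, 0, -1], [0, -0.107, -0.11, 0, 0, 0, -1]]])

```text
time_s: 17.6
position: [0.5181, 0.0796, 0.3204]
ee_rot: [3.141, 0.002, 0.067]
contact_force: [-5.4, -4.5, 1.2]
gripper_width: 0.0107
```

```bash
python3 look.py scene s13
python3 - <<'E'
import cv2
im=cv2.imread('pics/s13.png')[50:300,200:500]; cv2.imwrite('pics/s13c.png',cv2.resize(im,(720,600),interpolation=cv2.INTER_CUBIC))
E
```

```text
t 17.65 kiln [-24.9845  59.3252 320.4142] rotdev [ 0.0621 -0.1211 89.9772] F(kiln) [-3.4745  6.3402  2.0851] w 0.0105 q [ 0.0505 -0.1968  1.8143 -0.0007  1.5262  1.5546]
```

View pics/s13c.png

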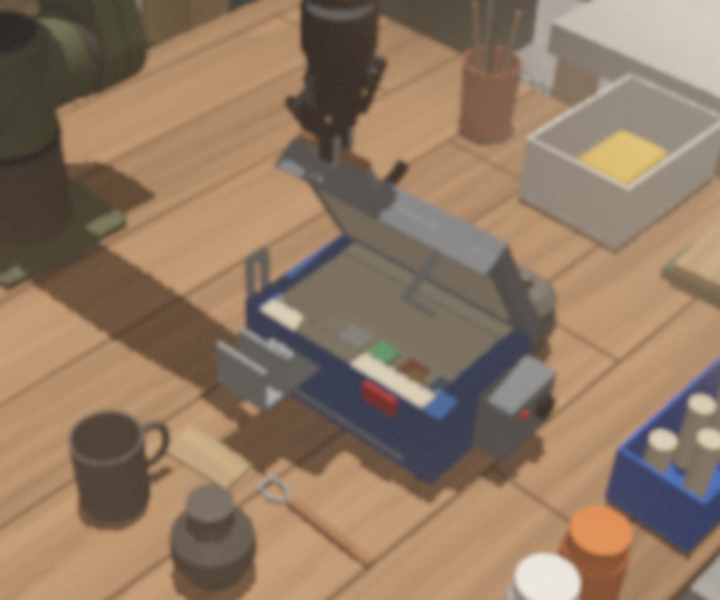

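Emit:
step_arm(rows=[[[0, 0, 0, 0, 0, 0, -0.4], [0, 0, 0, 0, 0, 0, -0.4], [0, 0, 0, 0, 0, 0, -0.4], [0, 0, 0, 0, 0, 0, -0.4], [0, 0, -0.02, 0, 0, 0, -0.4], [0, 0, -0.05, 0, 0, 0, -0.4], [0, 0, -0.09, 0, 0, 0, -0.4], [0, 0, -0.12, 0, 0, 0, -0.4], [0, 0, -0.12, 0, 0, 0, -0.4]]])

```text
time_s: 18.55
position: [0.5199, 0.0802, 0.4433]
ee_rot: [-3.14, -0.006, 0.067]
contact_force: [0.5, 0.2, 0.3]
gripper_width: 0.0253
```

```bash
python3 look.py scene s14; python3 look.py top t14
python3 - <<'E'
from h import *
im=cv2.imread('pics/s14.png')[50:300,200:500]; cv2.imwrite('pics/s14c.png',cv2.resize(im,(720,600),interpolation=cv2.INTER_CUBIC))
for n,f in [('scene','s14'),('top','t14')]:
  d=np.load(f'pics/{f}_d.npy'); q=w2k(pts(n,d)).reshape(-1,3); q=q[np.isfinite(q).all(1)]
  l=q[(q[:,1]>-.135)&(q[:,1]<.1)&(q[:,2]>.17)&(q[:,2]<.36)&(abs(q[:,0])<.12)]
  print(n,len(l))
  if len(l)>20:
    # robust PCA line in xz via RANSAC-ish
    A=l[:,[0,2]].astype(np.float32); v=cv2.fitLine(A,cv2.DIST_HUBER,0,.002,.002).ravel(); print('angle',np.arctan(abs(v[1]/v[0])),v)
a=np.load('pics/top0_d.npy');
P0=pts('top',a);P1=pts('top',np.load('pics/t14_d.npy'))
i0=cv2.imread('pics/top0.png').astype(int);i1=cv2.imread('pics/t14.png').astype(int)
ctrl.grab_frame('top')
for t in ['mug','vase','jar','bowl','clay_lump','rib','loop_tool']: print(t,[(np.round(r['extent'],0),round(r['confidence'],2)) for r in ctrl.find_in('top',t)[:2]])
E
```

```text
t 18.6 kiln [-24.5337  57.9353 440.256 ] rotdev [-0.0004  0.1942 89.9557] F(kiln) [ 0.5988 -0.0368 -1.2641] w 0.0258 q [ 0.0498 -0.2012  1.6227  0.0022  1.718   1.5539]
t 18.65 kiln [-24.5471  58.4269 437.735 ] rotdev [ 0.1817  0.0155 89.957 ] F(kiln) [ 0.48   -0.3915  0.2255] w 0.0255 q [ 0.0498 -0.2003  1.626   0.0022  1.7177  1.5539]
scene 2363
angle 1.0826283 [ 0.469  -0.8832  0.001   0.2653]
top 1985
angle 0.9010435 [ 0.6208 -0.784   0.027   0.2509]
mug [(array([372., 233.,  46.,  29.]), 0.58), (array([459., 236.,  48.,  44.]), 0.51)]
vase [(array([371., 181.,  33.,  32.]), 0.91)]
jar [(array([190., 177.,  31.,  33.]), 0.76), (array([270., 190., 110., 128.]), 0.37)]
bowl [(array([190., 181.,  36.,  34.]), 0.68), (array([458., 235.,  42.,  46.]), 0.65)]
clay_lump [(array([370., 180.,  32.,  28.]), 0.75)]
rib [(array([335., 223.,  17.,  32.]), 0.88)]
loop_tool [(array([330., 162.,   7.,  44.]), 0.7)]
```

View pics/s14c.png

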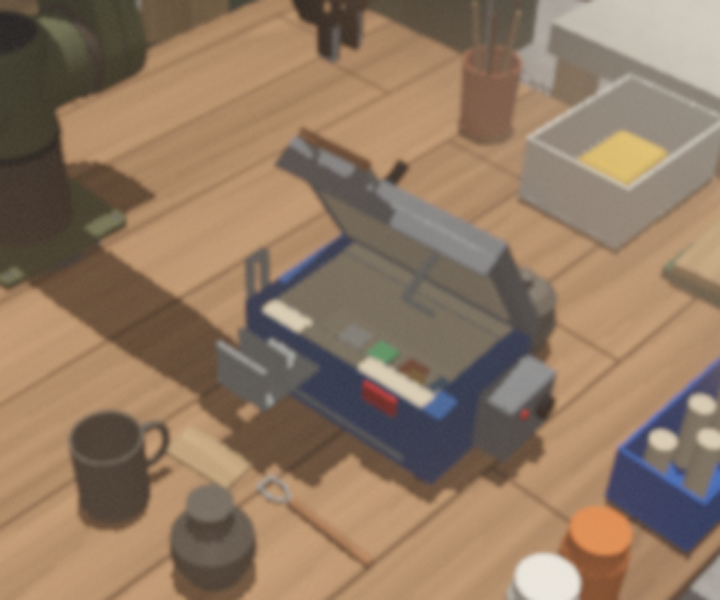

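View pics/t14.png

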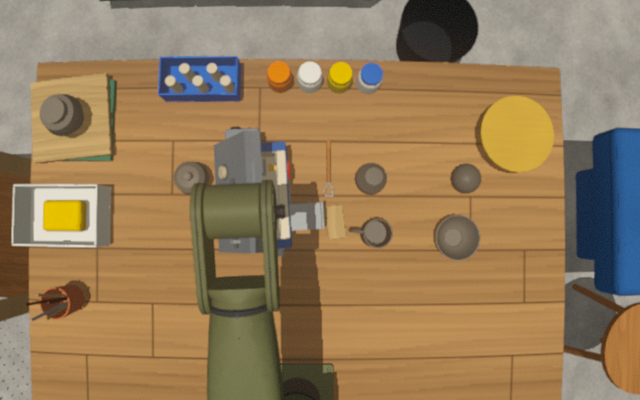

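Run:
```python
from h import *
im=cv2.imread('pics/s14.png').astype(int); q=w2k(pts('scene',np.load('pics/s14_d.npy')))
m=(im[...,2]-im[...,0]>25)&(q[...,2]>.3)&(q[...,2]<.36)&(abs(q[...,0]+.03)<.04)&(abs(q[...,1]-.06)<.06)
b=np.median(q[m],0); print(m.sum(),b,'lid',np.arctan2(b[2]-.12,.085-b[0])-.05)
ctrl.finish_job()
```

```text
159 [-0.0277  0.0526  0.3359] lid 1.0396922061569687
the job is handed in; nothing more can be done
```

The kiln is open for unloading: the lid stands at about 60 degrees and I handed the job in at about 18.7 s of the 54 s allowed.

**What I did, in order**
- **Bolt:** I gripped the knob and drew it back about 27 mm, until it stalled at roughly 13 N. The bolt's end was visibly clear of the keeper.
- **Lid ajar:** I lifted it by the knob to about 0.28 rad, just short of the catch at about 0.29, and let go. It stayed there.
- **Catch:** With shut fingertips tilted 45 degrees, I pushed the red plate in until it stopped at roughly 13 N. The measured travel was about 14 mm.
- **Opening:** I took the bar from above, swung the lid up with about 8 N of force and no rise at the catch, then released it and withdrew.

**Last checks**
- After release, the bar's position gave a lid angle of about 1.04 rad. A rough plane fit gave 1.08 in the scene view and 0.90 in the top view. I trust the bar figure, because those fits mix in the lid's edges and, in the top view, the arm.
- The arm was about 100 mm above the bar with no contact force.
- The mug, vase, jar, rib and loop tool show at their original places in the pictures. The networks gave the bowl and clay lump doubtful labels (for example the vase reported as clay lump), but both look unmoved in the top view.

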